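Pin the mitre jig's fence at 45 degrees

TASK

Lock the small mitre jig's fence at its 45 degree stop: swing the fence to 45 degrees, take the ball-lock pin (push button on a black handle) from the wooden stand and put its nose in the hole near the fence's end. The index plate underneath is set to this room's out-of-square corner, so feel with the nose for where its hole really lies; then press the button so that the pin slides down through both until its shoulder sits on the fence, and let go so that the balls lock underneath. Never force the pin; leave the plain pin in the stand.

Things in the scene. Friction and masses are not known exactly. Their poses are not given: they have to be found in the camera images.
- mitre_jig: Aluminium mitre jig, fixed: a table 176 mm (x) by 280 mm (y), top 32 mm above the worktop; steel saw guides 77 mm high near its -y end. Origin under its centre, on the worktop; x to its rear edge, y along its length, z up. The fence's pivot is at x 62, y -95 mm. On the table lies a steel index plate, 160 x 50 mm, 8 mm thick (top 40 mm above the worktop), with 3 holes 15.4 mm wide.
- fence (a joint): Angle of the fence in rad: 0 = parallel to the jig's rear edge, pointing to the jig's +y; grows as its free end swings to the front (anticlockwise from above). The index plate's holes lie 140 mm from the pivot, nominally at 0, 22.5 and 45 degrees (the last is closest to the jig's front edge), but the plate may be turned about the pivot by up to 0.06 rad either way.
- fence_hole (a point): Mouth centre of the round 15.4 mm through hole near the fence's free end, on the top face of its 8 mm thick, 36 mm wide foot (48.5 mm above the worktop; 0.5 mm of air below it, then the index plate), 140 mm from the pivot. y axis along the fence away from the pivot, z up. The fence is stiff: it stays where it is left; 1.5 to 3 N at this hole move it. It stops at -0.03 and 0.95 rad.
- fence_grip (a point): Point to hold the fence by, on its aluminium upright: 8 mm thick (along x), 38 mm high above the foot (top 86.5 mm above the worktop), from 10 to 105 mm from the pivot. The point is midway through the thickness, 75 mm from the pivot along the fence, 14 mm to +x of its centre line, 70.5 mm above the worktop. y axis along the fence, away from the pivot.
- pin_handle (a point): Centre of the ball-lock pin's black ribbed round handle, 24 mm wide, 34 mm high; z along the pin, up to the button. The pin (0.12 kg) starts upright in one of the stand's two holes, hanging on its shoulder. Let go with its nose in the fence's hole and its button out, it stands there by itself on its balls, leaning a little (up to 0.1 rad; up to 0.2 while it stands on its nose).
- pin_tip (a point): Flat tip of the pin's nose, on its axis, 58 mm below the handle's centre. The steel shank is 14 mm wide and 37 mm long up to the shoulder; its last 5 mm taper to 12 mm at the tip. With the button out the nose enters the fence's hole 8.5 mm deep, down to the index plate, and drops to 13.5 mm, where the balls rest on the fence, once the plate's hole is below it.
- pin_shoulder (a point): Centre of the underside of the pin's shoulder (30 mm wide, 4 mm thick), on its axis, 37 mm above the tip and 21 mm below the handle's centre. When the pin is home it rests on the fence's top face.
- pin_button_top (a point): Top of the steel push button (15 mm wide), on the pin's axis, 24 mm above the handle's centre when out. It moves with the button.
- pin_button (a joint): Travel of the button in m: 0 = out (balls out), 0.006 = fully pressed, 1 mm proud of the handle (balls wholly inside the shank). Spring: 4 N to start, 8 N fully down; friction of the balls under load adds a few N.
- pin_ball0 (a joint): Travel in m of one of the four locking balls: 0 = out, 0.0045 = wholly inside the shank. Out, they make the pin 22 mm wide from 13.5 to 18.5 mm above its tip, and no push moves them in: only the button does, which they follow. With the pin home they stand just below the index plate.
- pin_stand: Wooden block 52 mm (x) by 130 mm (y) and 50 mm high, fixed, with two 24 mm wide, 40 mm deep holes at y -32 and +32 mm; origin under its centre, axes as its sides, z up.
- plain_pin_head (a point): Middle of the solid steel mushroom head (32 mm wide, 23 mm high) of a plain pin without a button, in the stand's other hole: it stays there.
There are look-alikes about, which are no part of the job. What is shaped like the part that bears pin_handle but green or purple is not meant.

How it is judged:
On the way, in this order (a step that is already met when the one before it is completed fails the run):
1. the fence is swung to about 45 degrees (within 4.3 degrees) (value of joint fence between 0.71 and 0.86 rad), for 0.2 s.
2. with its nose in the fence's hole the button is pressed, the balls draw in and the pin enters the index plate (value of joint pin_button above 0.0035 m and horizontal distance between pin_tip and fence_hole below 0.004 m and z of pin_tip in the frame of mitre_jig below 0.031 m), for 0.1 s.
At the end, for the whole second after the job is handed in: Fence at the 45 degree stop (0.71 to 0.86 rad: only that hole fits); pin through fence and index plate, within 3 mm of the fence hole's axis, shoulder down on the fence (gap under 2 mm), button and balls out again (within 1 mm); the plain pin still in the stand (all of step 1 and z of pin_shoulder in the frame of mitre_jig below 0.0505 m and horizontal distance between each of pin_shoulder, pin_tip and fence_hole below 0.003 m and value of joint each of pin_button, pin_ball0 below 0.001 m and distance of plain_pin_head from where it was at the start of the episode below 0.02 m); the robot touches nothing.
It fails at once if the pin is forced: pressed on the jig, its index plate or its fence with more than 40 N (contact force between pin and mitre_jig above 40 N).
It fails at once if the plain pin is pulled out or knocked (moved by more than 20 mm) (distance of plain_pin_head from where it was at the start of the episode above 0.02 m).
It also fails if it takes over 67 s, if anything falls off the work surface, if the arm or the gripper's body presses on something with over 40 N, if the wrist force passes 120 N, or if a joint passes its speed limit or range.

ROBOT

A 6-joint arm with a two-finger parallel gripper is mounted at the origin on a cart in front of the work surface, level with it; the furniture and walls round the work are solid. World frame = base frame: x ahead of the robot, y to its left, z up, the work surface at z = 0. Lengths are in m, angles in rad, forces in N, time in s.
With the tool pointing down it reaches from about 0.275 to 0.825 m from the base axis. Payload 4.9 kg.
Tool frame: the origin (TCP) lies midway between the tips of the shut fingers; the grasp point (between the pads) lies 19 mm behind it (grip_point_offset is the distance from the TCP to the grasp point, in m); z points along the fingers, x is the direction in which the jaws open and shut, and the axes are right-handed (so a half turn about z gives the same grasp; the last joint's range is limited). The gripper opens to 85 mm and grips with 20 to 120 N. Pads are 22 mm wide; open, the fingers measure 114 mm over their backs; the gripper's body (76 mm by 85 mm) begins 54 mm behind the grasp point. The pads swing forward as they close: fully open they stand 13 mm farther back than shut.
Start: joints at [-1.299, 0.326, -0.193, 1.052, 0, 1.437], TCP at [0.217, -0.505, 0.231] pointing down, gripper open.
Joint ranges: [-2.65, 2.65], [-0.97, 1.79], [-1.3, 1.35], [-1.93, 2.1], [-1.47, 1.37], [-3.14, 3.14]. Speed limits (rad/s): [2.57, 2.57, 3.14, 3.14, 3.14, 3.14].

INTERFACE

Orientations are given as a rotation vector (axis times angle).
In Python, from cell import * gives the robot as it stands. Calls block until the motion is done:
- movep(position, orientation): joint-space move of the TCP to a pose.
- move_l(position, velocity=0.15, rot=None, until_force=None): straight line of the TCP; rot=None keeps the orientation; velocity is the mean speed in m/s. With until_force (N) it stops when the force on the tool has changed by that much, and returns True; else False.
- set_joints(angles): joint-space move.
- let_go() and grab(newtons=None): open the fingers fully, or close them until they stop; newtons is the grip in N (None keeps the last).
- sleep(seconds).
- ik(position, orientation): joint angles nearest the present ones, or None.
- get_state(): the state.
- grab_frame(name): name is "side" or "top" or "wrist"; returns a dict with "img" (384x512x3 uint8, red, green, blue), "fx", "fy", "cx", "cy" (pixels), "cam_to_world" (4x4, takes a point from camera to world coordinates); the wrist camera has in their place "T_tool_cam" (4x4, takes a point from camera to tool coordinates, whose origin is the TCP and whose axes are the tool frame's). Camera axes: x right, y down, z forward; pixel columns grow to the right and rows downward; lengths in m; the calibration is good to about 2 mm. The wrist camera is an equidistant fisheye: a pixel r from the principal point sees the ray r / f radians off the axis. A picture is of the moment at which its call begins: read the wrist's pose just before it. There is no depth.
A pose or a line that the arm cannot do raises MotionError and nothing moves.
- sign_off(): hands the job in, once; it reports no verdict.
Trained networks look in the newest picture that a camera, given by its name, has taken for a name from the list of things; names that differ only in an ending like _2 or _b are one class to them, and where a whole thing is asked for, a point or a joint stands for the part that bears it (a point fixed in the world has none). Each returns a list of dicts, best first, with "score" (0 to 1); they miss things now and then, are a little off and sometimes report something else, mostly with a low value. They report only what shows in the picture. A call takes as long as a camera call. They do not tell look-alikes from the thing itself.
- spot_in(camera, name): "centre" ([column, row] in pixels, amid what is visible of it).
- silhouettes(camera, name): "mask" (384x512 bool, what is visible of it) and "centre" ([column, row] in pixels, amid what is visible of it).
- tip_of(camera, name): "centre" ([column, row] in pixels: a listed point, or the origin of a listed thing).
The state is a dict: "clock": time; "q": joint angles; "joint_velocities": joint speeds; "tau": joint torques, N m; "position": TCP position; "eef_rot": TCP orientation; "contact_force": force on the tool from outside, world axes, zero at the start; "wrist_torque": the same for the moment, N m; "finger_gap": opening from 0.0 (shut) to 1.0 (fully open).
Only numpy, scipy, OpenCV 4.12 (cv2) and the standard library are available. Lean on these libraries where they do the work, as an engineer would, in place of code of your own. Each camera call takes 0.05 s, during which the arm holds its last target.

## Working session

There is one attempt and no reset: what is moved stays moved. The work goes in short steps, each a Python script; the robot and the scene stay as the last script left them, time stands still between calls to the robot, and variables do not carry over. Pictures are saved under pics/ and viewed, and the job is handed in when it is done.

```bash
ls; mkdir -p pics; cat > h.py <<'E'
from cell import *
import numpy as np, cv2
from scipy.spatial.transform import Rotation as R
def snap(cam,fn):
    f=grab_frame(cam); cv2.imwrite('pics/'+fn,cv2.resize(f['img'][:,:,::-1],None,fx=1.5,fy=1.5)); return f
def ray(f,px,T=None):
    """origin, dir in world"""
    u=(px[0]-f['cx'])/f['fx']; v=(px[1]-f['cy'])/f['fy']
    if 'cam_to_world' in f:
        d=np.array([u,v,1.]); M=np.array(f['cam_to_world'])
    else:
        r=np.hypot(u,v); d=np.array([np.sin(r)*u/max(r,1e-9),np.sin(r)*v/max(r,1e-9),np.cos(r)]); M=T@np.array(f['T_tool_cam'])
    d=M[:3,:3]@d; return M[:3,3],d/np.linalg.norm(d)
def atz(f,px,z,T=None):
    o,d=ray(f,px,T); return o+d*(z-o[2])/d[2]
def toolT():
    s=get_state(); T=np.eye(4); T[:3,:3]=R.from_rotvec(s['eef_rot']).as_matrix(); T[:3,3]=s['position']; return T
def tri(rs):
    A=np.zeros((3,3));b=np.zeros(3)
    for o,d in rs:
        P=np.eye(3)-np.outer(d,d);A+=P;b+=P@o
    x=np.linalg.solve(A,b); return x,[np.linalg.norm((np.eye(3)-np.outer(d,d))@(x-o)) for o,d in rs]
E
python3 - <<'E'
from h import *
s=get_state();print(s)
fs={}
for c in ['side','top','wrist']:
    f=snap(c,c+'0.png');fs[c]=f
    print(c,f['fx'],f['cx'],f['cy'],np.round(f.get('cam_to_world',f.get('T_tool_cam')),3).tolist())
    for n in ['mitre_jig','fence_hole','fence_grip','pin_handle','pin_button_top','pin_stand','plain_pin_head','pin_shoulder']:
        print(c,n,[(np.round(d['centre'],1).tolist(),round(d['score'],2)) for d in tip_of(c,n)])
E
```

```text
pics
{'clock': 0.0, 'q': array([-1.29922562e+00,  3.26961033e-01, -1.93588661e-01,  1.05197522e+00,
        2.38004416e-05,  1.43660934e+00]), 'joint_velocities': array([-0.00053418, -0.00077793, -0.00135313,  0.0013032 , -0.00150132,
       -0.00049782]), 'tau': array([ 5.37259257e-04, -4.43402338e+01,  2.62437952e+01,  1.55882828e-02,
       -1.57127383e-04,  3.63782945e-06]), 'position': array([ 0.21696166, -0.5047736 ,  0.23049067]), 'eef_rot': array([-2.62251537e+00,  1.72764793e+00,  2.02193370e-03]), 'contact_force': array([0.05482961, 0.05415183, 0.26906109]), 'wrist_torque': array([-0.03354729,  0.0489898 ,  0.02099991]), 'finger_gap': 1.0059361033074543}
side 393.91249339887185 247.9156597163427 189.72485249282133 [[-0.841, -0.298, 0.452, 0.13], [-0.541, 0.448, -0.712, 0.659], [0.01, -0.843, -0.538, 0.539], [0.0, 0.0, 0.0, 1.0]]
side mitre_jig [([285.5, 186.0], 0.69)]
side fence_hole [([261.9, 170.2], 0.93)]
side fence_grip [([263.7, 150.9], 0.95)]
side pin_handle [([258.9, 224.6], 0.72), ([175.7, 290.0], 0.61)]
side pin_button_top [([167.9, 277.3], 0.63), ([261.2, 216.1], 
[... 631 characters left out ...]
), ([197.7, 192.6], 0.43), ([149.4, 212.0], 0.4), ([179.0, 199.3], 0.32)]
top pin_button_top [([194.3, 191.6], 0.59), ([222.0, 220.5], 0.37), ([145.7, 211.6], 0.37)]
top pin_stand [([192.6, 201.9], 0.76)]
top plain_pin_head [([191.1, 200.7], 0.67), ([176.9, 201.0], 0.6)]
top pin_shoulder [([148.3, 212.2], 0.58), ([195.4, 193.9], 0.54), ([221.1, 223.3], 0.47)]
wrist 297.3186396354542 247.81121557104996 196.05133627368562 [[1.0, 0.001, 0.0, 0.001], [-0.001, 0.96, 0.281, -0.072], [0.0, -0.281, 0.96, -0.143], [0.0, 0.0, 0.0, 1.0]]
wrist mitre_jig []
wrist fence_hole []
wrist fence_grip []
wrist pin_handle []
wrist pin_button_top []
wrist pin_stand []
wrist plain_pin_head []
wrist pin_shoulder []
```

View pics/side0.png

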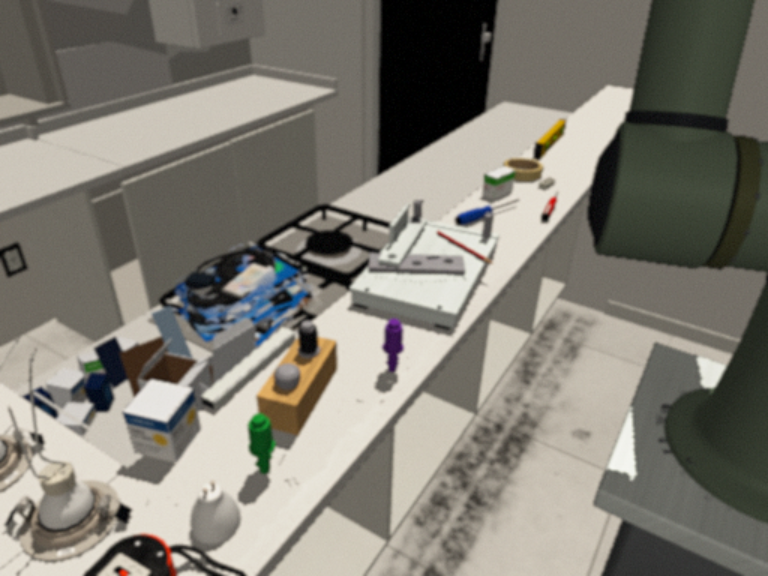

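View pics/top0.png

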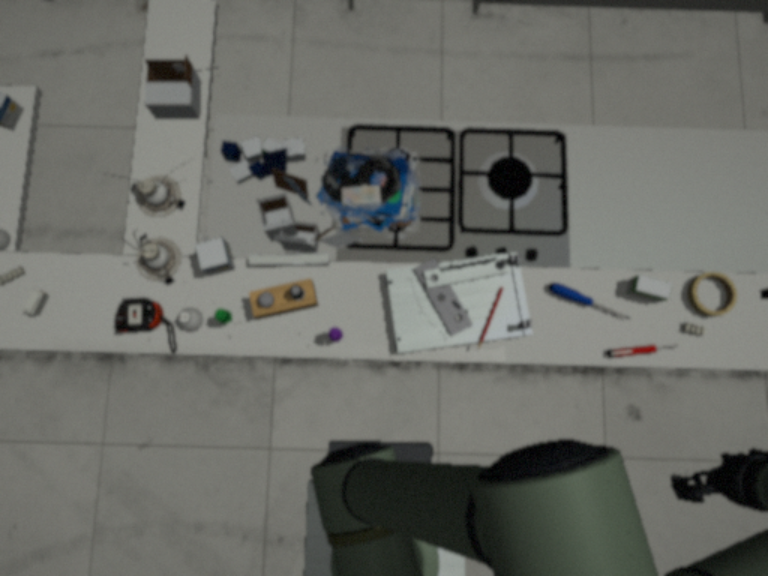

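```bash
python3 - <<'E'
from h import *
a=cv2.imread('pics/side0.png')[330:600,150:450]; cv2.imwrite('pics/c1.png',cv2.resize(cv2.resize(a,None,fx=2,fy=2),None,fx=1,fy=1))
a=cv2.imread('pics/top0.png')[230:390,180:540]; cv2.imwrite('pics/c2.png',cv2.resize(a,None,fx=2.2,fy=2.2))
E
```

```text
(no output)
```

View pics/c1.png

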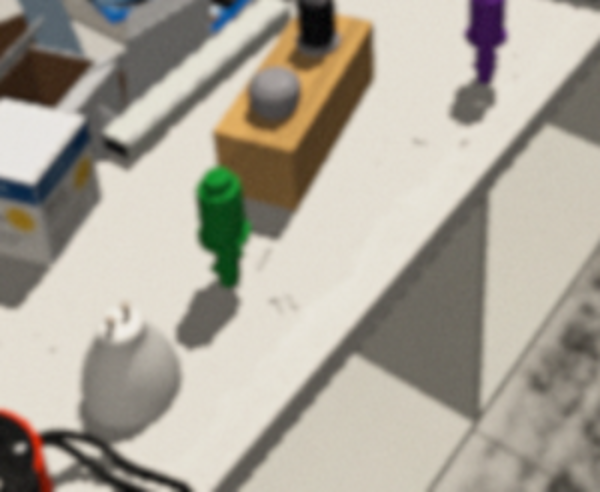

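View pics/c2.png

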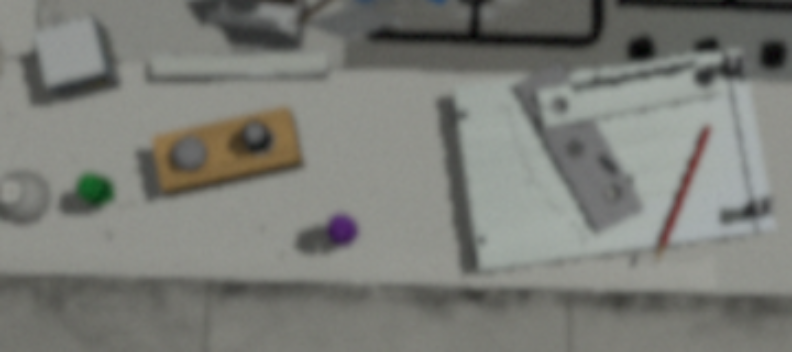

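```bash
python3 - <<'E'
from h import *
fs={c:grab_frame(c) for c in ['side','top']}
def t(a,b,n):
    x,e=tri([ray(fs['side'],a),ray(fs['top'],b)]);print(n,np.round(x,4),np.round(e,4))
t([261.9,170.2],[290.8,185.0],'fhole')
t([263.7,150.9],[311.7,178.3],'fgrip')
t([193.7,251.8],[176.9,201.0],'plain head')
t([206.4,217.2],[194.3,191.6],'button')
t([205.6,232.7],[195.4,193.9],'shoulder')
print('jig',[atz(fs[c],p,0.0) for c,p in (('side',[285.5,186]),('top',[302.4,203.5]))])
print('stand',[atz(fs[c],p,0.0) for c,p in (('side',[197.9,259.3]),('top',[192.6,201.9]))])
for n in ['pin_stand','mitre_jig']:
    print(atz(fs['top'],[0,0],0))
E
```

```text
fhole [ 0.5654 -0.093   0.0439] [0.0009 0.0009]
fgrip [ 0.5893 -0.1518  0.0658] [0.0068 0.0068]
plain head [0.5024 0.2535 0.0579] [0.0004 0.0004]
button [0.5225 0.195  0.0928] [0.0043 0.0043]
shoulder [0.5233 0.1971 0.056 ] [0.0029 0.0029]
jig [array([ 0.51170655, -0.12279099,  0.        ]), array([ 0.51448935, -0.13567249,  0.        ])]
stand [array([0.52649178, 0.21747141, 0.        ]), array([0.50941596, 0.21380171, 0.        ])]
[1.19601698 0.9159867  0.        ]
[1.19601698 0.9159867  0.        ]
```

In the top view, three things are shaped like the pin. The black-handled one with a steel button stands in the wooden stand at (194,193). The green one is at (149,212) and the purple one at (223,223). The black one fits the description. The grey mushroom head at (177,200) is the plain pin. Next I'll look at the jig from close up.

```bash
python3 - <<'E'
from h import *
yaw=np.radians(9)
for k in (0,np.pi):
    r=(R.from_euler('z',yaw+k)*R.from_euler('x',np.pi)).as_rotvec()
    print(k,ik([0.53,-0.13,0.27],r))
    r2=(R.from_euler('z',yaw+k+0.8)*R.from_euler('x',np.pi)).as_rotvec()
    print(k,ik([0.53,-0.13,0.07],r2))
r=(R.from_euler('z',yaw)*R.from_euler('x',np.pi)).as_rotvec()
movep([0.53,-0.16,0.27],r)
T=toolT()
f=snap('wrist','w1.png'); print(get_state()['clock']); np.save('T1.npy',T)
for n in ['mitre_jig','fence_hole','fence_grip','fence']:
    print(n,[(np.round(d['centre'],1).tolist(),round(d['score'],2)) for d in tip_of('wrist',n)])
for d in tip_of('wrist','fence_hole'): print(atz(f,d['centre'],0.0485,T))
for d in tip_of('wrist','fence_grip'): print(atz(f,d['centre'],0.0705,T))
for d in tip_of('wrist','mitre_jig'): print(atz(f,d['centre'],0.0,T))
cv2.imwrite('pics/w1raw.png',f['img'][:,:,::-1])
E
```

```text
0 [-0.37581655  0.29574829 -0.13512468  1.13992336  0.          1.03790015]
0 [-0.37581655  0.48003997 -0.41537304  0.67538332  0.          0.23790015]
3.141592653589793 [-0.37581655  0.29574829 -0.13512468  1.13992336  0.         -2.1036925 ]
3.141592653589793 [-3.75816545e-01  4.80039966e-01 -4.15373041e-01  6.75383320e-01
 -4.44089210e-16 -2.90369250e+00]
3.2083
mitre_jig [([243.7, 146.5], 0.83), ([302.9, 167.0], 0.54)]
fence_hole [([285.7, 112.5], 0.56)]
fence_grip [([301.7, 169.8], 0.72)]Traceback (most recent call last):
  File "<stdin>", line 13, in <module>
ValueError: it knows: fence_grip, fence_hole, mitre_jig, pin_button_top, pin_handle, pin_shoulder, pin_stand, pin_tip, plain_pin_head
```

View pics/w1.png

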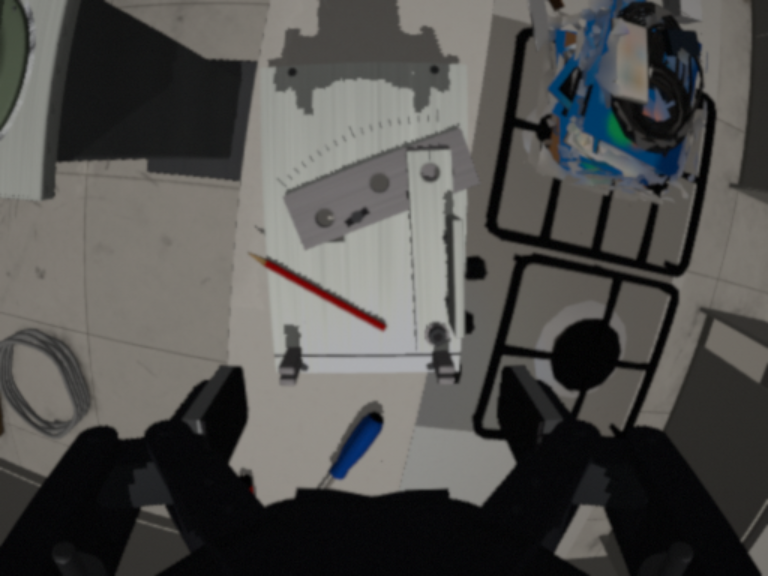

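```bash
python3 - <<'E'
import cv2
a=cv2.imread('pics/w1raw.png')[75:240,165:325]; cv2.imwrite('pics/c3.png',cv2.resize(a,None,fx=3.6,fy=3.6,interpolation=cv2.INTER_CUBIC))
E
```

```text
[ WARN:0@0.030] global loadsave.cpp:275 findDecoder imread_('pics/w1raw.png'): can't open/read file: check file path/integrity
Traceback (most recent call last):
TypeError: 'NoneType' object is not subscriptable
```

```bash
python3 - <<'E'
from h import *
T=toolT(); f=grab_frame('wrist'); cv2.imwrite('pics/w1raw.png',f['img'][:,:,::-1])
a=cv2.imread('pics/w1raw.png')[75:240,165:325]; cv2.imwrite('pics/c3.png',cv2.resize(a,None,fx=3.6,fy=3.6,interpolation=cv2.INTER_CUBIC))
import pickle; pickle.dump((f,T),open('w1.pkl','wb'))
E
```

```text
(no output)
```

View pics/c3.png

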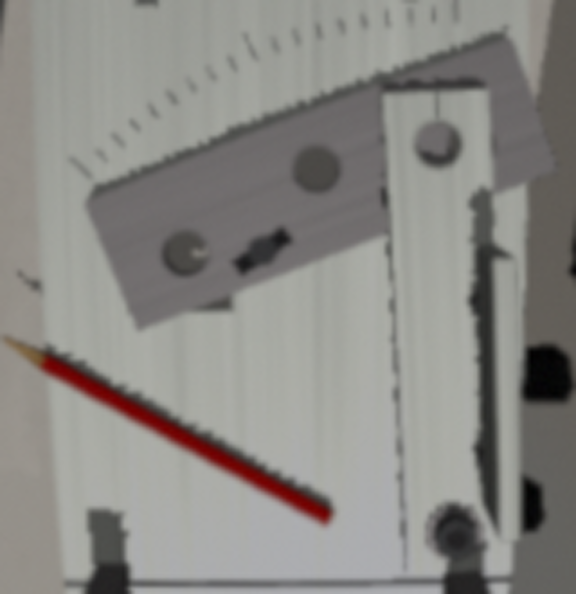

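```bash
python3 - <<'E'
from h import *
import pickle
f,T=pickle.load(open('w1.pkl','rb'))
def cp(x,y): return ((x+.5)/3.6-.5+165,(y+.5)/3.6-.5+75)
def wp(x,y): return ((x+.5)/1.5-.5,(y+.5)/1.5-.5)
P={}
for n,p,z in [('fh',cp(438,143),.0485),('h22',cp(316,169),.040),('h45',cp(186,254),.040),('piv',cp(455,528),.052),
  ('cBL',wp(278,373),.032),('cBR',wp(462,372),.032),('cTL',wp(263,66),.032),('cTR',wp(467,64),.032),('scr1',wp(292,72),.032),('scr2',wp(435,70),.032),('fgA',cp(508,258),.0865),('fgB',cp(510,540),.0865)]:
    P[n]=atz(f,p,z,T); print(n,np.round(P[n],4))
d=lambda a,b:np.linalg.norm((P[a]-P[b])[:2])
print('fh-piv',d('fh','piv'),'h22-h45',d('h22','h45'),'h22-piv',d('h22','piv'),'h45-piv',d('h45','piv'),'BL-BR',d('cBL','cBR'),'TL-TR',d('cTL','cTR'),'L',d('cTL','cBL'),d('cTR','cBR'))
for a,b in [('cBL','cTL'),('cBR','cTR'),('piv','fh'),('fgB','fgA'),('piv','h22'),('piv','h45')]:
    v=P[b]-P[a]; print(a,b,'yaw of y',np.degrees(np.arctan2(-v[0],v[1])))
E
```

```text
fh [ 0.5661 -0.0864  0.0485]
h22 [ 0.527  -0.1023  0.04  ]
h45 [ 0.4868 -0.1386  0.04  ]
piv [ 0.597  -0.2201  0.052 ]
cBL [ 0.4596 -0.2927  0.032 ]
cBR [ 0.6343 -0.264   0.032 ]
cTL [ 0.4131 -0.0143  0.032 ]
cTR [0.5848 0.0137 0.032 ]
scr1 [ 0.4393 -0.0175  0.032 ]
scr2 [0.5585 0.0023 0.032 ]
fgA [ 0.5889 -0.1178  0.0865]
fgB [ 0.6089 -0.2091  0.0865]
fh-piv 0.1372368886870118 h22-h45 0.054152527184178886 h22-piv 0.13698265930777503 h45-piv 0.13711365158539407 BL-BR 0.17704459006541778 TL-TR 0.1739653818470462 L 0.2822951712952153 0.2820475669142809
cBL cTL yaw of y 9.495519326106667
cBR cTR yaw of y 10.121236408467539
piv fh yaw of y 13.044905000658375
fgB fgA yaw of y 12.320001292982292
piv h22 yaw of y 30.75114424049879
piv h45 yaw of y 53.54057908928543
```

Wrist view: the fence hole is at about (286,114), the plate's 22.5° and 45° holes at (252,122) and (216,145), and the pivot at (291,222). A fit gives the pivot at (0.599, -0.2227) and the fence 4° off the jig's edge. The plate is turned about -0.02 rad, so its 45° hole lies at about 53.3° in the world frame. I'll swing the fence there.

```bash
cat >> h.py <<'E'
PIV=np.array([.599,-.2227])
def down(yaw): return (R.from_euler('z',yaw)*R.from_euler('x',np.pi)).as_rotvec()
def fpt(a,along,side=0):
    return PIV+along*np.array([-np.sin(a),np.cos(a)])+side*np.array([np.cos(a),np.sin(a)])
E
python3 - <<'E'
from h import *
a0=np.radians(13.57); a1=np.radians(53.3)
p=fpt(a0,.075,.014)
movep([*p,0.13],down(a0))
print('hit',move_l([*p,0.053],velocity=0.12,until_force=12))
grab(50)
s=get_state();print(s['clock'],s['position'],s['finger_gap'],s['contact_force'])
n=6
for a in np.linspace(a0,a1,n+1)[1:]:
    move_l([*fpt(a,.075,.014),0.053],velocity=0.08,rot=down(a))
    s=get_state();print(round(s['clock'],2),np.round(s['contact_force'],1),np.round(s['wrist_torque'],2))
T=toolT();print(T[:3,3],fpt(a1,.075,.014))
let_go()
move_l([*fpt(a1,.075,.014),0.16],velocity=0.2)
T=toolT();f=snap('wrist','w2.png');print(get_state()['clock'])
import pickle; pickle.dump((f,T),open('w2.pkl','wb'))
for d in tip_of('wrist','fence_hole'): print(d,atz(f,d['centre'],0.0485,T))
print(fpt(a1,.14))
E
```

```text
hit False
5.5583 [ 0.59412197 -0.14666628  0.05311538] 0.08722441366690165 [-4.6681478  -0.77828114  4.24559919]
5.83 [-6.5 -0.4  6.4] [-0.07  1.06 -0.23]
6.09 [-5.6 -1.2  6.2] [-0.07  1.07 -0.22]
6.36 [-6.1  0.2  5.9] [ 0.07  1.04 -0.23]
6.62 [-7.  -0.1  7.1] [ 0.02  1.07 -0.21]
6.89 [-7.   0.6  7.7] [ 0.07  1.11 -0.16]
7.16 [-5.9  0.4  7.1] [ 0.11  1.15 -0.12]
[ 0.54538273 -0.1665468   0.0531009 ] [ 0.54723358 -0.16665325]
8.625
{'centre': [234.1, 116.9], 'score': 0.78} [ 0.48690833 -0.13603873  0.0485    ]
[ 0.48675141 -0.13903248]
```

View pics/w2.png

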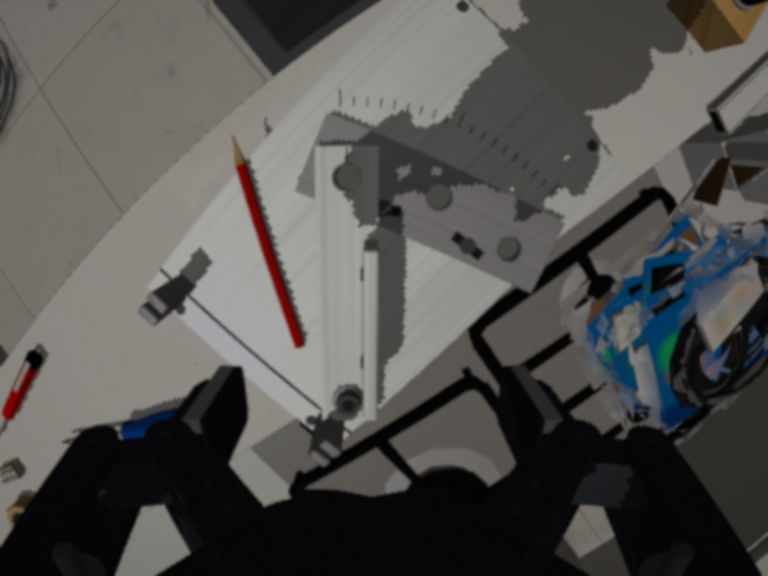

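```bash
python3 - <<'E'
from h import *
import pickle
f,T=pickle.load(open('w2.pkl','rb'))
x0,y0=190,65
a=f['img'][y0:y0+140,x0:x0+200,::-1]; a=cv2.convertScaleAbs(a,alpha=1.6); cv2.imwrite('pics/c4.png',cv2.resize(a,None,fx=4,fy=4,interpolation=cv2.INTER_CUBIC))
E
```

```text
(no output)
```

View pics/c4.png

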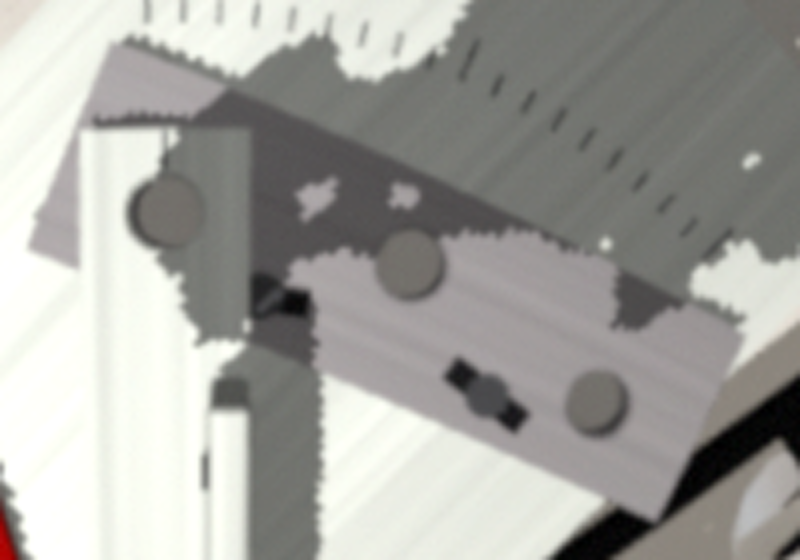

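```bash
python3 - <<'E'
from h import *
import pickle
f,T=pickle.load(open('w2.pkl','rb'))
def c(x,y): return ((x+.5)/4-.5+190,(y+.5)/4-.5+65)
for n,p,z in [('fh',c(165,211),.0485),('h22',c(410,264),.04),('h0',c(597,403),.04)]:
    P=atz(f,p,z,T); v=P[:2]-PIV; print(n,np.round(P,4),np.linalg.norm(v),np.degrees(np.arctan2(-v[0],v[1])))
T2=toolT();print(T2[:3,3])
# look at stand
movep([0.50,0.13,0.24],down(np.radians(9)))
T=toolT();f=snap('wrist','w3.png');print(get_state()['clock'])
pickle.dump((f,T),open('w3.pkl','wb'))
for n,z in [('pin_handle',.075),('pin_button_top',.1),('plain_pin_head',.065),('pin_stand',0),('pin_shoulder',.05)]:
    for d in tip_of('wrist',n): print(n,np.round(d['centre'],1),round(d['score'],2),np.round(atz(f,d['centre'],z,T),4))
E
```

```text
fh [ 0.4856 -0.1385  0.0485] 0.14128023457347114 53.39391893461207
h22 [ 0.5267 -0.1025  0.04  ] 0.14028194288536286 31.037042441379025
h0 [ 0.5781 -0.0848  0.04  ] 0.13952823630543534 8.630068738147287
[ 0.54603967 -0.16614873  0.15820398]
9.9167
pin_handle [280.7 126.7] 0.84 [0.5252 0.1897 0.075 ]
pin_handle [199.2 181.3] 0.75 [0.4496 0.119  0.075 ]
pin_button_top [191.5 190.6] 0.46 [0.4462 0.115  0.1   ]
pin_button_top [282.9 125.4] 0.44 [0.5242 0.1921 0.1   ]
plain_pin_head [273.2  69. ] 0.88 [0.5084 0.2491 0.065 ]
plain_pin_head [282.5 125.7] 0.54 [0.5281 0.1908 0.065 ]
pin_stand [270.5  99.3] 0.93 [0.5152 0.2197 0.    ]
pin_shoulder [276.4 120.9] 0.83 [0.5223 0.1944 0.05  ]
pin_shoulder [199.  181.1] 0.6 [0.446  0.1126 0.05  ]
```

View pics/w3.png

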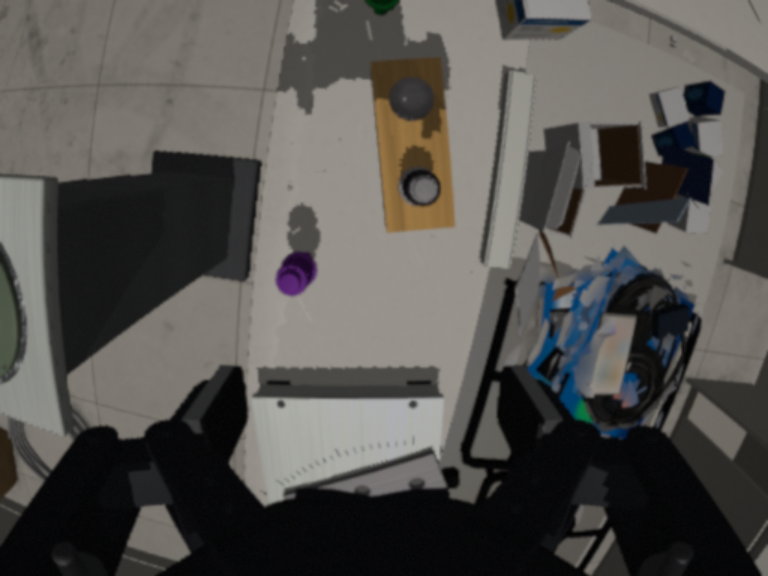

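The crop should confirm which pin it is. The candidates in the wrist image are black with a steel button in the stand at (281,126), purple at (198,181), green at (254,1), and the solid mushroom at (275,66).

```bash
python3 - <<'E'
from h import *
import pickle
f,T=pickle.load(open('w3.pkl','rb'))
x0,y0=235,35
a=f['img'][y0:y0+125,x0:x0+85,::-1]; a=cv2.convertScaleAbs(a,alpha=1.5); cv2.imwrite('pics/c5.png',cv2.resize(a,None,fx=4.7,fy=4.7,interpolation=cv2.INTER_CUBIC))
s=get_state();print(s['position'],s['eef_rot'],down(np.radians(9)),s['contact_force'])
E
```

```text
[0.50015757 0.12933262 0.23971626] [ 3.13200283e+00  2.44749809e-01 -7.59793461e-04] [3.13190817e+00 2.46486519e-01 1.50929463e-17] [-0.14242421  0.19481064  0.39118037]
```

View pics/c5.png

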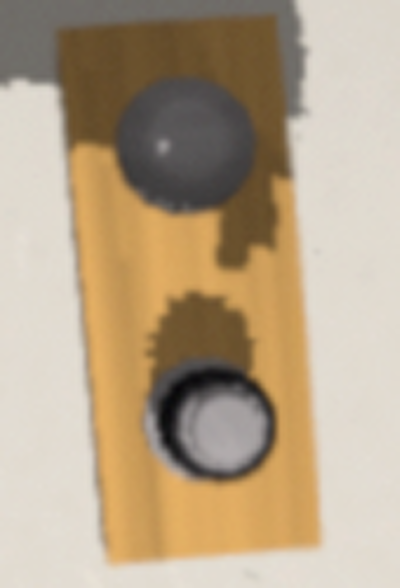

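The crop shows a black ring with a bright steel button at crop (219,425), which is the ball-lock pin. The solid grey head above it is the plain pin. Now I'll grasp the black one.

```bash
python3 - <<'E'
from h import *
import pickle
f,T=pickle.load(open('w3.pkl','rb'))
c=lambda x,y:((x+.5)/4.7-.5+235,(y+.5)/4.7-.5+35)
ps=[atz(f,c(x,y),z,T) for x,y,z in [(229,428,.095),(219,425,.088),(207,421,.054)]]
for p in ps: print(np.round(p,4))
corn=[atz(f,c(x,y),.05,T)[:2] for x,y in [(57,28),(277,17),(321,547),(108,563)]]
m=np.mean(corn,0); e=(corn[0]+corn[1]-corn[2]-corn[3])/2; yaw=np.arctan2(-e[0],e[1])
print('stand',m,np.linalg.norm(e),np.degrees(yaw), 'hole', m-.032*np.array([-np.sin(yaw),np.cos(yaw)]))
p=np.mean(ps[:2],0)[:2]
movep([*p,.135],down(yaw))
h=move_l([*p,.058],velocity=.1,until_force=6)
s=get_state();print(h,s['position'],s['contact_force'])
if h: move_l([*p,.135]); raise SystemExit
f0=s['contact_force']
grab(40)
s=get_state();print(s['clock'],s['finger_gap'],s['position'],s['contact_force'])
snap('side','s4.png')
E
```

```text
[0.5252 0.1918 0.095 ]
[0.5239 0.1919 0.088 ]
[0.525  0.1914 0.054 ]
stand [0.51684026 0.22257996] 0.12933020415190047 14.410044597618501 hole [0.52480377 0.19158669]
False [0.52526169 0.19187119 0.05876306] [0.40913025 0.12394835 0.26110713]
12.2417 0.2681702098677253 [0.52479027 0.19189168 0.0583287 ] [-0.79649633 -0.35926628  3.36678125]
```

```bash
python3 -c "
import cv2
a=cv2.imread('pics/s4.png')[250:500,180:480]; cv2.imwrite('pics/c6.png',cv2.resize(a,None,fx=2,fy=2))"
```

```text
(no output)
```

View pics/c6.png

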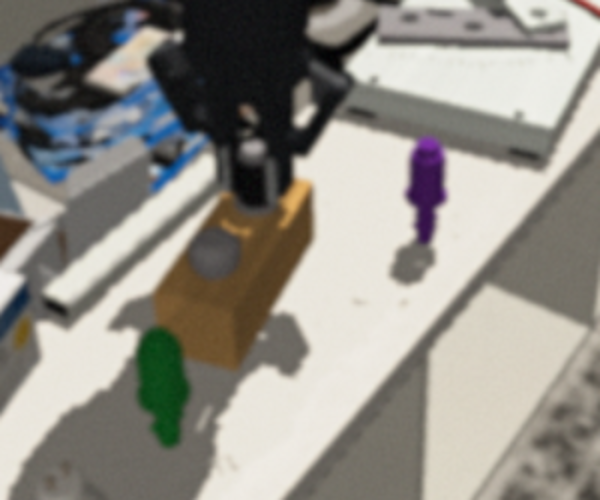

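```bash
python3 - <<'E'
from h import *
import pickle
s=get_state();p=s['position']
move_l([p[0],p[1],.17],velocity=.2)
s=get_state();print('lift F',s['contact_force'],s['finger_gap'])
a=np.radians(53.4)
h=fpt(a,.14)-[.0003,0]
movep([*h,.17],down(a))
move_l([*h,.115],velocity=.2)
sleep(.2)
T=toolT();f=snap('wrist','w5.png')
r={}
for n in ['pin_tip','fence_hole','pin_shoulder']: print(n,[(np.round(d['centre'],1).tolist(),round(d['score'],2)) for d in tip_of('wrist',n)])
g=snap('side','s5.png')
for n in ['pin_tip','fence_hole','pin_shoulder']: print(n,[(np.round(d['centre'],1).tolist(),round(d['score'],2)) for d in tip_of('side',n)])
pickle.dump((f,T,g),open('w5.pkl','wb'))
s=get_state();print(s['clock'],h,s['position'])
a=cv2.convertScaleAbs(f['img'][0:200,150:350,::-1],alpha=1.5); b=g['img'][100:250,170:370,::-1]
cv2.imwrite('pics/c7.png',np.vstack([cv2.resize(a,(400,400)),np.zeros((1,400,3),np.uint8)])); cv2.imwrite('pics/c8.png',cv2.resize(b,None,fx=3.5,fy=3.5,interpolation=cv2.INTER_CUBIC))
E
```

```text
lift F [-0.36959225  0.20109254 -1.13713999] 0.2665113868925201
pin_tip [([427.6, 10.2], 0.96), ([245.8, 216.3], 0.61), ([509.2, 32.9], 0.53)]
fence_hole [([248.8, 207.5], 0.9)]
pin_shoulder [([247.6, 238.0], 0.88), ([446.4, 4.3], 0.7), ([251.0, 205.6], 0.35)]
pin_tip [([261.5, 246.4], 0.93), ([300.7, 163.9], 0.72), ([177.4, 312.4], 0.59)]
fence_hole [([300.3, 172.1], 0.83)]
pin_shoulder [([260.3, 233.6], 0.71), ([173.1, 298.7], 0.58), ([298.3, 147.6], 0.55), ([300.9, 166.1], 0.52), ([303.4, 132.4], 0.48)]
15.2833 [ 0.48630555 -0.13922852] [ 0.486331   -0.13928134  0.11514514]
```

View pics/w5.png

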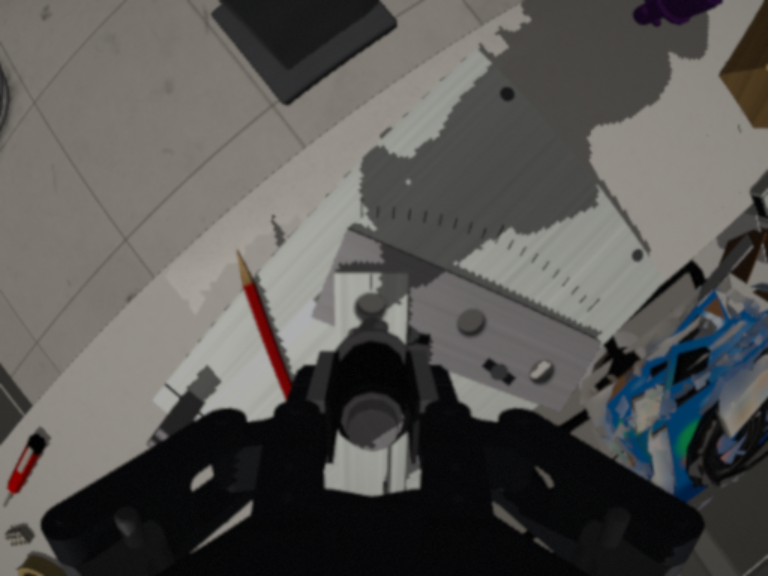

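View pics/c8.png

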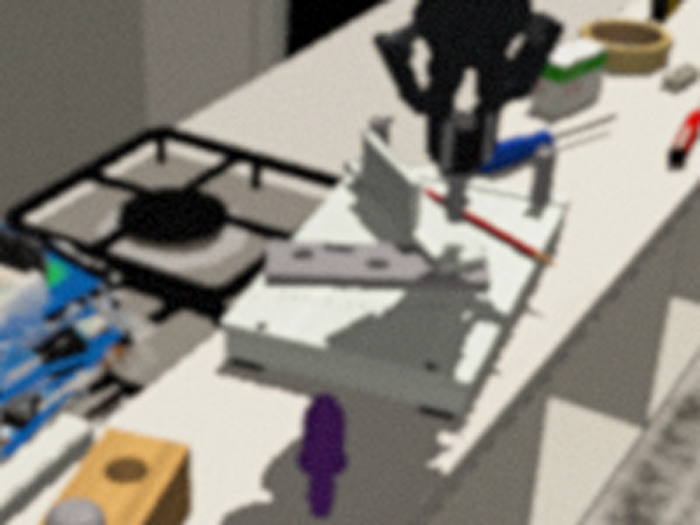

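```bash
python3 - <<'E'
from h import *
import pickle
f,T,g=pickle.load(open('w5.pkl','rb'))
a=np.radians(53.4)
ey=np.array([-np.sin(a),np.cos(a)]);ex=np.array([np.cos(a),np.sin(a)])
def rel(p): v=p[:2]-T[:2,3]; return 'ex %.2f ey %.2f mm'%(v@ex*1e3,v@ey*1e3)
zt=T[2,3]-.0453
print('tip wrist',rel(atz(f,[245.8,216.3],zt,T)),' side',rel(atz(g,[300.7,163.9],zt)))
print('shoulder wrist',rel(atz(f,[247.6,238],zt+.037,T)),' side',rel(atz(g,[298.3,147.6],zt+.037)))
print('hole wrist',rel(atz(f,[248.8,207.5],.0485,T)),rel(atz(f,(np.array([371,307])+.5)/1.5-.5,.0485,T)),' side',rel(atz(g,[300.3,172.1],.0485)))
x,e=tri([ray(f,[245.8,216.3],T),ray(g,[300.7,163.9])]);print('tip tri',x,e,T[:3,3])
x,e=tri([ray(f,[248.8,207.5],T),ray(g,[300.3,172.1])]);print('hole tri',x,e)
b=cv2.convertScaleAbs(f['img'][170:320,190:310,::-1],alpha=1.8); cv2.imwrite('pics/c9.png',cv2.resize(b,None,fx=4.5,fy=4.5,interpolation=cv2.INTER_CUBIC))
E
```

```text
tip wrist ex -1.07 ey 1.38 mm  side ex 1.24 ey 11.61 mm
shoulder wrist ex 0.13 ey 2.25 mm  side ex 2.61 ey -5.20 mm
hole wrist ex 1.05 ey -0.01 mm ex -0.17 ey 2.34 mm  side ex 1.02 ey 13.04 mm
tip tri [ 0.48537496 -0.14128908  0.06542955] [np.float64(0.0020516204645349718), np.float64(0.002051620464535027)] [ 0.48748799 -0.13948177  0.11640148]
hole tri [ 0.48602048 -0.14078576  0.04244367] [np.float64(0.003803112780688897), np.float64(0.0038031127806888543)]
```

View pics/c9.png

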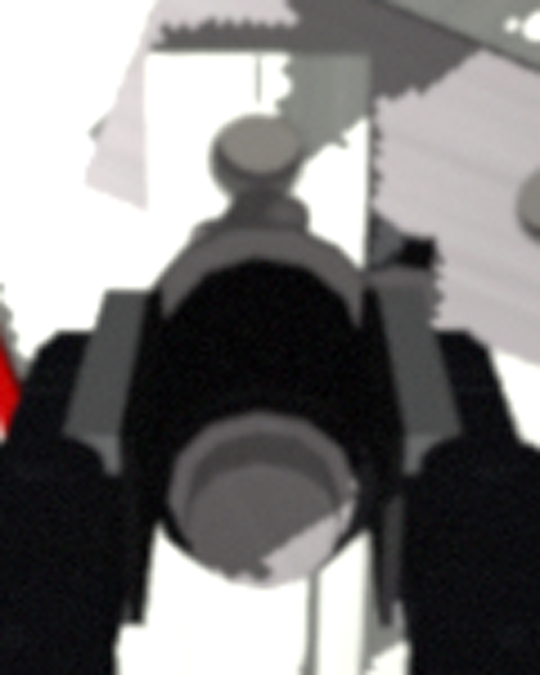

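```bash
python3 - <<'E'
from h import *
import pickle
f,T,g=pickle.load(open('w5.pkl','rb'))
a=np.radians(53.4)
ey=np.array([-np.sin(a),np.cos(a)]);ex=np.array([np.cos(a),np.sin(a)])
def rel(p): v=p[:2]-T[:2,3]; return 'ex %.2f ey %.2f mm'%(v@ex*1e3,v@ey*1e3)
c=lambda x,y:((x+.5)/4.5-.5+190,(y+.5)/4.5-.5+170)
print('hole',rel(atz(f,c(256.5,153),.0485,T)))
print('button',rel(atz(f,c(262,498),T[2,3]+.0367,T)))
print('T yaw',np.degrees(np.arctan2(T[1,0],T[0,0])),'z tilt',T[:3,2])
# shoulder leading edge: front rim of flange (row~228 at x 262) at r=15mm, top face z=tip+.041
print('shoulder front rim top',rel(atz(f,c(262,230),T[2,3]-.0453+.041,T)))
print('tip front?',rel(atz(f,c(262,192),T[2,3]-.0453,T)))
s=get_state();print(s['position'])
E
```

```text
hole ex -0.58 ey 3.04 mm
button ex 0.21 ey 3.26 mm
T yaw 53.42511283331207 z tilt [ 0.00236215 -0.00106539 -0.99999664]
shoulder front rim top ex 0.24 ey 14.14 mm
tip front? ex 0.30 ey 4.26 mm
[ 0.486331   -0.13928134  0.11514514]
```

```bash
cat >> h.py <<'E'
A=np.radians(53.4)
EY=np.array([-np.sin(A),np.cos(A)]);EX=np.array([np.cos(A),np.sin(A)])
E
python3 - <<'E'
from h import *
import pickle
h=np.array([.48630,-.13922])+.0015*EY-.0008*EX
move_l([*h,.100],velocity=.1)
sleep(.3)
T=toolT();f=grab_frame('wrist');s=get_state();print(s['clock'],h,T[:3,3],s['position'],s['contact_force'])
pickle.dump((f,T),open('w6.pkl','wb'))
b=cv2.convertScaleAbs(f['img'][150:330,170:330,::-1],alpha=1.8); cv2.imwrite('pics/c10.png',cv2.resize(b,None,fx=3.3*1.0,fy=3.3,interpolation=cv2.INTER_CUBIC))
E
```

```text
15.9333 [ 0.48461879 -0.13896792] [ 0.48489665 -0.13909442  0.1003358 ] [ 0.48489009 -0.13906161  0.10031344] [ 1.14129856  0.5797376  -1.53798939]
```

View pics/c10.png

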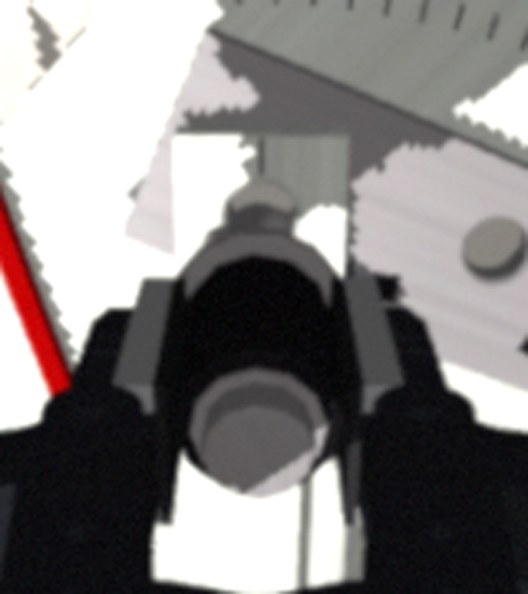

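```bash
cat >> h.py <<'E'
def proj(f,P):
    M=np.linalg.inv(np.array(f['T_tool_cam'])); q=np.atleast_2d(P)@M[:3,:3].T+M[:3,3]
    th=np.arctan2(np.hypot(q[:,0],q[:,1]),q[:,2]); ph=np.arctan2(q[:,1],q[:,0])
    return np.c_[f['cx']+f['fx']*th*np.cos(ph), f['cy']+f['fy']*th*np.sin(ph)]
def circ(x,y,z,r):
    t=np.linspace(0,2*np.pi,60); return np.c_[x+r*np.cos(t),y+r*np.sin(t),z+0*t]
E
python3 - <<'E'
from h import *
import pickle
f,T=pickle.load(open('w6.pkl','rb'))
x0,y0,w,h,k=215,190,80,120,7
b=cv2.convertScaleAbs(f['img'][y0:y0+h,x0:x0+w,::-1],alpha=2.0); b=cv2.resize(b,None,fx=k,fy=k,interpolation=cv2.INTER_CUBIC)
b0=b.copy()
for (z,r,col) in [(-.0367,.0075,(0,0,255)),(-.0297,.012,(0,255,0)),(.0043,.015,(255,0,0)),(.0453,.006,(0,255,255)),(T[2,3]-.0485,.0077,(255,0,255))]:
    p=(proj(f,circ(0,0,z,r))-[x0,y0]+.5)*k-.5
    cv2.polylines(b,[np.round(p).astype(int)],True,col,1)
cv2.imwrite('pics/c11.png',cv2.resize(np.hstack([b0,b])[:, :],None,fx=.7,fy=.7))
E
```

```text
(no output)
```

View pics/c11.png

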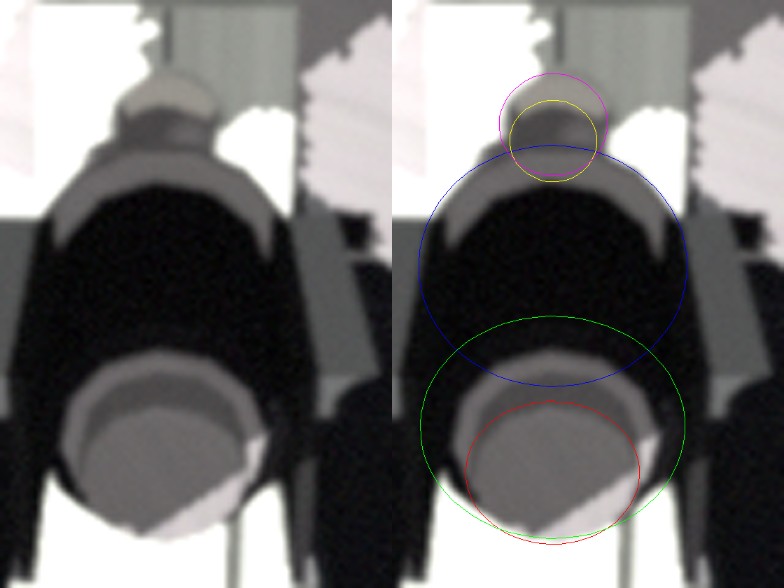

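Overlaying the model circles, the pin fits centred in the jaws. The fence hole lies about +0.5 mm in both axes from the nose. I'll probe down gently.

```bash
python3 - <<'E'
from h import *
s=get_state(); h=s['position'][:2]+.0005*EY+.0005*EX
cmd=np.array([.48461879,-.13896792])+.0005*EY+.0005*EX
hit=move_l([*cmd,.082],velocity=.03,until_force=5)
s=get_state();print(hit,s['clock'],np.round(s['position'],4),np.round(s['contact_force'],1),np.round(s['wrist_torque'],2),cmd)
print('tip z',s['position'][2]-.0453, 'angle',np.degrees(np.arctan2(*( -1,1)*(s['position'][:2]-PIV))), 'r',np.linalg.norm(s['position'][:2]-PIV))
E
```

```text
False 16.6833 [ 0.4844 -0.1382  0.0819] [ 0.6  0.4 -2. ] [ 0.01 -0.02 -0.  ] [ 0.48451549 -0.1382684 ]
tip z 0.03662928153141199 angle 53.60103499330354 r 0.14231609291683064
```

The nose went straight through to tip z = 36.6 mm, which is below the plate top at 40 mm, so it is already in the plate's hole. I'll go on down until the balls rest on the fence.

```bash
python3 - <<'E'
from h import *
cmd=np.array([.48451549,-.1382684])
hit=move_l([*cmd,.0775],velocity=.02,until_force=5)
s=get_state();print(hit,s['clock'],np.round(s['position'],4),np.round(s['contact_force'],1),np.round(s['wrist_torque'],2))
print('tip z',s['position'][2]-.0453)
snap('side','s6.png');f=snap('wrist','w6.png')
E
```

```text
True 16.9083 [ 0.4849 -0.1385  0.08  ] [0.1 0.8 5.2] [ 0.08  0.18 -0.  ]
tip z 0.03468763496640027
```

```bash
python3 - <<'E'
from h import *
import pickle
let_go()
s=get_state();p=s['position'];print(s['clock'],p)
move_l([p[0],p[1],.17],velocity=.2)
sleep(.2)
T=toolT();f=grab_frame('wrist');g=grab_frame('side');print(T[:3,3],get_state()['clock'])
for n in ['pin_button_top','pin_handle','pin_shoulder']: print(n,[(np.round(d['centre'],1).tolist(),round(d['score'],2)) for d in tip_of('wrist',n)])
pickle.dump((f,T,g),open('w7.pkl','wb'))
x0,y0,w,h,k=180,120,140,150,5
b=cv2.convertScaleAbs(f['img'][y0:y0+h,x0:x0+w,::-1],alpha=1.8); b=cv2.resize(b,None,fx=k,fy=k,interpolation=cv2.INTER_CUBIC)
tz=T[2,3]; D=np.linalg.inv(T)
for (zw,r,col) in [(.117,.0075,(0,0,255)),(.110,.012,(0,255,0)),(.076,.015,(255,0,0))]:
    P=np.c_[circ(.4848,-.1384,zw,r)]@D[:3,:3].T+D[:3,3]
    q=(proj(f,P)-[x0,y0]+.5)*k-.5
    cv2.polylines(b,[np.round(q).astype(int)],True,col,1)
cv2.imwrite('pics/c12.png',cv2.resize(b,None,fx=.75,fy=.75))
cv2.imwrite('pics/c13.png',cv2.resize(g['img'][90:230,200:380,::-1],None,fx=4,fy=4,interpolation=cv2.INTER_CUBIC))
E
```

```text
17.6417 [ 0.48408408 -0.13803555  0.07903457]
[ 0.48307308 -0.13759735  0.16849401] 18.55
pin_button_top [([248.4, 218.4], 0.72), ([442.7, 7.6], 0.46)]
pin_handle [([431.9, 10.2], 0.66), ([251.1, 208.2], 0.6)]
pin_shoulder [([249.6, 197.7], 0.98), ([418.2, 21.8], 0.8)]
```

View pics/c12.png

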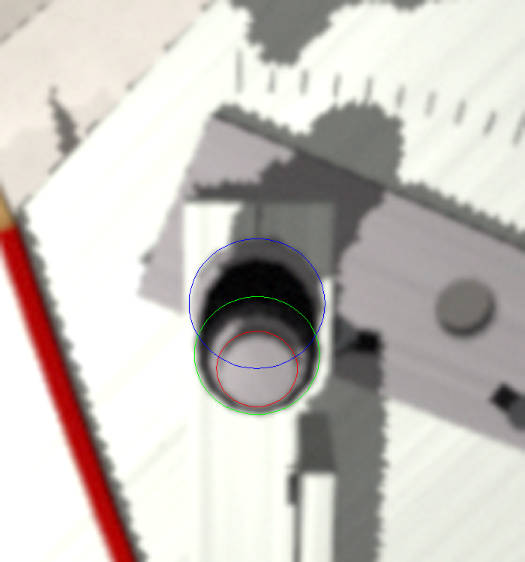

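View pics/c13.png

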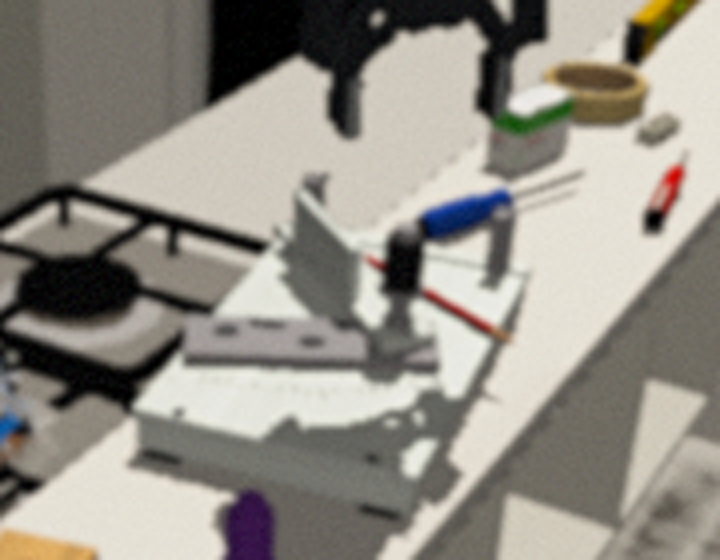

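```bash
python3 - <<'E'
from h import *
grab(20)
t=np.array([.4848,-.1384])
move_l([*t,.130],velocity=.1); sleep(.3)
s=get_state();e=t-s['position'][:2];print(s['position'],s['finger_gap'],s['contact_force'])
c=t+e
z=.122; base=None
hit=move_l([*c,.112],velocity=.03,until_force=22)
s=get_state();print(hit,s['clock'],np.round(s['position'],4),np.round(s['contact_force'],1),np.round(s['wrist_torque'],2))
if not hit:
    hit=move_l([*c,.100],velocity=.03,until_force=22)
    s=get_state();print(hit,s['clock'],np.round(s['position'],4),np.round(s['contact_force'],1),np.round(s['wrist_torque'],2))
snap('side','s8.png')
E
```

```text
[ 0.48516534 -0.13856815  0.13053848] -0.0011640918099226532 [-0.29397704  0.54698798  0.58341253]
False 21.0667 [ 0.4841 -0.1381  0.1115] [-0.9  0.3 -0.5] [ 0.    0.05 -0.02]
False 21.6167 [ 0.4842 -0.1381  0.0997] [ 0.   0.2 -0.3] [-0.04  0.01 -0.03]
```

```bash
python3 - <<'E'
from h import *
g=grab_frame('side')
cv2.imwrite('pics/c14.png',cv2.resize(g['img'][90:230,200:380,::-1],None,fx=4,fy=4,interpolation=cv2.INTER_CUBIC))
T=toolT();f=snap('wrist','w8.png')
E
```

```text
(no output)
```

View pics/c14.png

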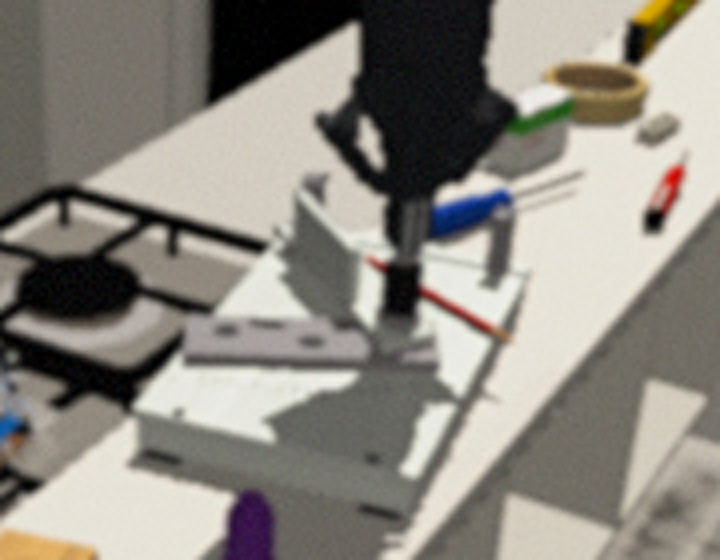

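View pics/w8.png

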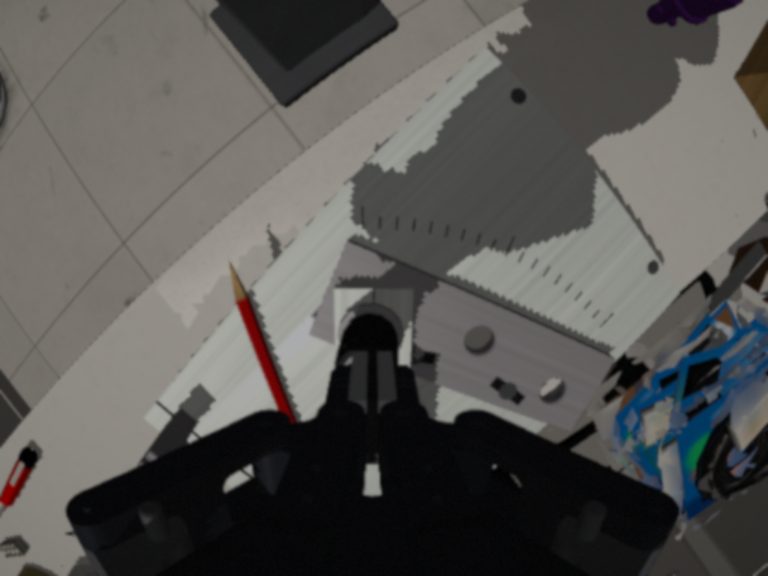

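The side view shows the pin has dropped with the button and follows the fingers without load. I'll keep pressing until it seats.

```bash
python3 - <<'E'
from h import *
c=np.array([.4847,-.1384])
for z in (.0935,.0905,.0880,.0865):
    hit=move_l([*c,z],velocity=.02,until_force=20)
    s=get_state();print(z,hit,s['clock'],np.round(s['position'],4),np.round(s['contact_force'],1),np.round(s['wrist_torque'],2))
    if hit: break
g=grab_frame('side')
cv2.imwrite('pics/c15.png',cv2.resize(g['img'][90:230,200:380,::-1],None,fx=4,fy=4,interpolation=cv2.INTER_CUBIC))
E
```

```text
0.0935 False 22.2417 [ 0.4848 -0.1381  0.0937] [-0.7  2.   4.2] [0.42 0.13 0.  ]
0.0905 False 22.5417 [ 0.4849 -0.1381  0.0909] [-0.6  2.5  6.4] [ 0.5   0.2  -0.06]
0.088 False 22.8167 [ 0.485  -0.138   0.0886] [-0.5  2.6  7.8] [0.65 0.3  0.03]
0.0865 False 23.0667 [ 0.4854 -0.1377  0.088 ] [-3.   5.5 14.9] [1.01 0.54 0.01]
```

View pics/c15.png

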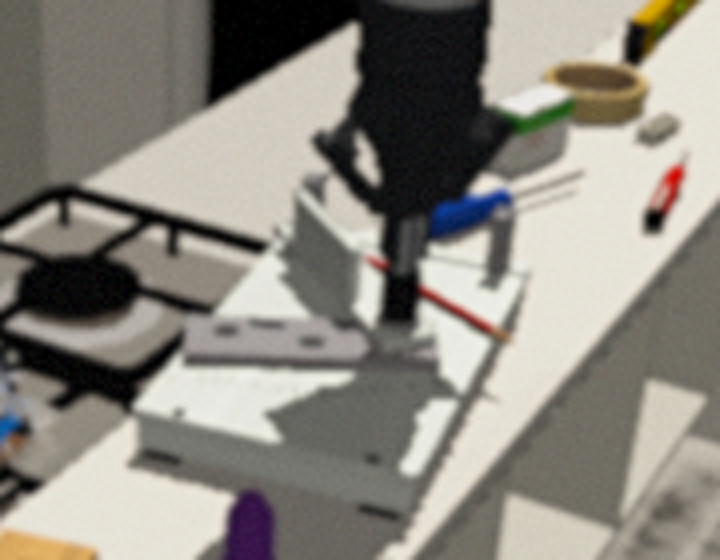

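The force rose from 4 N at z = 93.7 mm to 8 N at 88.6 mm, then met a hard stop. That is the button's spring with the shoulder seated. Now I'll back off and check.

```bash
python3 - <<'E'
from h import *
sleep(.2)
move_l([.4848,-.1384,.10],velocity=.03)
s=get_state();print(s['clock'],s['position'],np.round(s['contact_force'],1))
move_l([.4848,-.1384,.17],velocity=.2); sleep(.3)
T=toolT();f=grab_frame('wrist');g=grab_frame('side')
print(T[:3,3])
x0,y0,w,h,k=180,120,140,150,5
b=cv2.convertScaleAbs(f['img'][y0:y0+h,x0:x0+w,::-1],alpha=1.8); b=cv2.resize(b,None,fx=k,fy=k,interpolation=cv2.INTER_CUBIC)
D=np.linalg.inv(T)
for (zw,r,col) in [(.0935,.0075,(0,0,255)),(.0865,.012,(0,255,0)),(.0525,.015,(255,0,0))]:
    P=circ(.4848,-.1384,zw,r)@D[:3,:3].T+D[:3,3]
    q=(proj(f,P)-[x0,y0]+.5)*k-.5
    cv2.polylines(b,[np.round(q).astype(int)],True,col,1)
cv2.imwrite('pics/c16.png',cv2.resize(b,None,fx=.75,fy=.75))
cv2.imwrite('pics/c17.png',cv2.resize(g['img'][90:230,200:380,::-1],None,fx=4,fy=4,interpolation=cv2.INTER_CUBIC))
E
```

```text
23.9167 [ 0.48463575 -0.13847952  0.09973632] [-0.2  0.4 -0.6]
[ 0.48412282 -0.13811146  0.16895049]
```

View pics/c16.png

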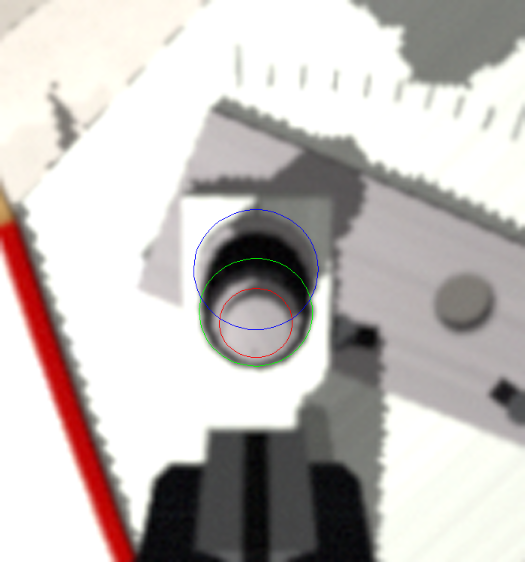

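View pics/c17.png

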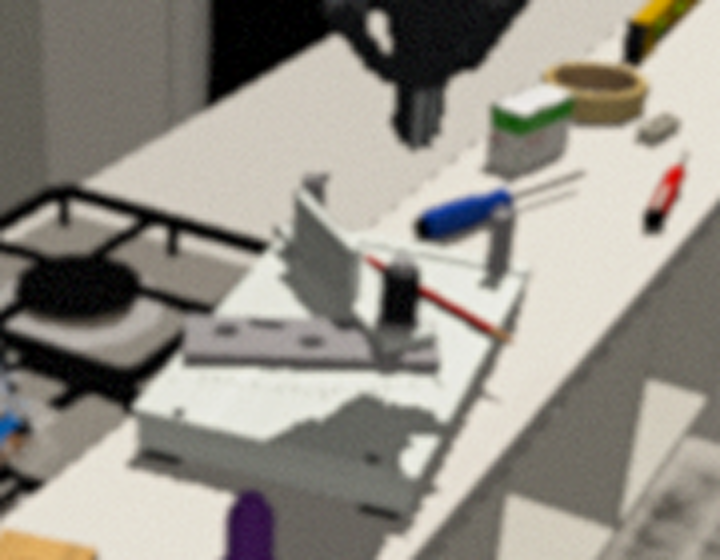

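```bash
python3 - <<'E'
from h import *
f=grab_frame('side')
print([(np.round(d['centre'],1),round(d['score'],2)) for d in tip_of('side','plain_pin_head')])
s=get_state();print(s['clock'],np.round(s['contact_force'],1),np.round(s['joint_velocities'],3))
sign_off()
E
```

```text
[(array([192.6, 251.4]), 0.63)]
24.9167 [-0.3 -0.5 -0.1] [-0.    -0.004  0.004  0.001 -0.    -0.   ]
the job is handed in; nothing more can be done
```

The fence is locked at its 45° stop with the ball-lock pin, and I handed the job in at about 25 s; `sign_off()` gives no verdict.

- **Fence:** I swung it to the plate's hole as the camera measured it, about 0.77 rad in the jig's frame. The plate is turned about -0.02 rad.
- **Feeling for the hole:** The nose went in on the first probe. It passed the plate's top with no resistance and stopped with the balls on the fence at a tip height of about 35 mm.
- **Pressing:** I let go and pressed the button with the shut fingers. The pin dropped freely, and the force I read never passed about 16 N.
- **Seated and button out:** On the way down the force rose from 4 N at 93.7 mm to about 8 N at 88.6 mm, then met a hard stop. That is the button's spring with the shoulder on the fence. After I backed off, a model overlay of the seated pin matched the wrist picture with the button out.
- **Plain pin:** It is within about 1 pixel of where it was at the start in the side view.
- **Robot:** It touched nothing at hand-in, with the tool 5 cm or more above the pin.

I saw no direct sign of the balls under the plate; that they are out follows only from the button being out. The network's side-view positions of the nose and fence hole were about 12 mm off the wrist camera's, so I set them aside and used the wrist picture and contact instead.

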